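# Find and release the latched key of the feeder's control row

## Robot

A 6-joint arm with a two-finger parallel gripper is mounted at the origin on the work surface. World frame = base frame: x ahead of the robot, y to its left, z up, the work surface at z = 0. Lengths are in m, angles in rad, forces in N, time in s.
With the tool pointing down it reaches from about 0.225 to 0.875 m from the base axis. Payload 3.4 kg.
Tool frame: the origin (TCP) lies at the very end of the fingers, on their centre line; the grasp point (between the pads) lies 19 mm behind it; x points along the fingers, z is the direction in which the jaws open and shut, and the axes are right-handed (so a half turn about x gives the same grasp; the last joint's range is limited). The gripper opens to 85 mm and grips with 20 to 120 N. Pads are 22 mm wide; open, the fingers measure 114 mm over their backs; the gripper's body (76 mm by 85 mm) begins 54 mm behind the grasp point. The pads swing forward as they close: fully open they stand 13 mm farther back than shut.
Start: joints at [1.003, 0.276, 1.505, -0, 1.361, -0.121], TCP at [0.248, 0.519, 0.231] pointing down, gripper open.
Joint ranges: [-2.89, 2.89], [-0.75, 2.08], [0.22, 2.7], [-1.18, 4.32], [0.11, 2.71], [-2.7, 2.7]. Speed limits (rad/s): [2.57, 2.57, 3.14, 3.14, 3.14, 3.14].

## Interface

Orientations are given as a unit quaternion [w, x, y, z].
In Python, from rig import manip, viewer, finder gives the robot as it stands.
- The arm moves only by the tool move_arm, never from a script. Its argument "rows" is a list of rows, each a list of 3 entries, a list of its own where there are three numbers: the shift along the tool's x, y, z in mm, then the turn about the tool's x in rad, then the finger opening in mm, from 0 to 85.4. A call has 1 to 8 rows; each row is the pose to reach, as a shift and turn from the pose measured when the call began, along the tool's axes at that moment; what a row does not reach only later rows make up. A row lasts 1/12 s, in which the tool goes at most 41.7 mm and 7.16 degrees, less where a joint would pass 70% of its speed; a pose out of reach is approached as far as the arm can. A call with a gripper value outside its range is refused whole. The fingers move at their own pace and stop on an object; "force" is the grip in N (left out, the last holds). Time passes only in rows, so rows that repeat a pose let the fingers close. It gives the time, the measured TCP pose, the force and the opening at its end, in the units of the state.
- manip.get_state(): the state, without advancing time (a new reading comes with each control period).
- viewer.get_image(name): name is "side" or "top"; returns the picture (480x640x3 uint8, red, green, blue); there is no depth.
- viewer.get_calibration(name): a dict with "mtx" (3x3 intrinsics, pixels), "R" (3x3) and "t" (3): a world point X has camera coordinates R X + t. Camera axes: x right, y down, z forward; pixel columns grow to the right and rows downward; lengths in m; the calibration is good to about 2 mm. A picture is of the moment at which its call begins. get_calibration takes no time and is no camera call.
- manip.sign_off(): hands the job in, once; it reports no verdict.
Trained networks look in the newest picture that a camera, given by its name, has taken for a name from the list of things; names that differ only in an ending like _2 or _b are one class to them, and where a whole thing is asked for, a point or a joint stands for the part that bears it (a point fixed in the world has none). Each returns a list of dicts, best first, with "score" (0 to 1); they miss things now and then, are a little off and sometimes report something else, mostly with a low value. They report only what shows in the picture. A call takes as long as a camera call.
- finder.look_for(target, camera): "centre" ([column, row] in pixels, amid what is visible of it).
- finder.trace(target, camera): "mask" (480x640 bool, what is visible of it) and "centre" ([column, row] in pixels, amid what is visible of it).
The state is a dict: "clock": time; "qpos": joint angles; "qd": joint speeds; "effort": joint torques, N m; "position": TCP position; "ee_rot": TCP orientation; "contact_force": force on the tool from outside, world axes, zero at the start; "moment": the same for the moment, N m; "width": finger opening in m.
Only numpy, scipy, OpenCV 4.12 (cv2) and the standard library are available. Lean on these libraries where they do the work, as an engineer would, in place of code of your own. Each camera call takes 0.05 s, during which the arm holds its last target.

## Task

One of the four identical keys on the control row has been left latched down, and the feeder cannot be started until it is released. With the fingertips, tap the keys lightly one after another from the robot's left to its right to feel which one sits lower, without latching a key that is up and without releasing the latched one yet; after all four taps press the latched key fully down and let go, so that it springs up and all four keys stand up. Pick nothing up, and leave the loose things around the row where they are.

Things in the scene. Friction and masses are not known exactly. Their poses are not given: they have to be found in the camera images.
- console: Control console: steel base plate 150 x 360 x 12 mm with a row of four grey key units and a green block at each end; units and blocks stand 72 mm above the table. Fixed, but its place and yaw (within 0.35 rad) differ from start to start. Origin: centre of its underside, on the table (z = 0); y runs along the row towards the robot's left, z up.
- place_1 (a point): Fixed point on the console at the centre of the leftmost key's place (as the robot sees the row), at the height of the unit's top face, 72 mm above the table. Places are 62 mm apart.
- place_2 (a point): Fixed point on the console at the centre of the second from the left key's place (as the robot sees the row), at the height of the unit's top face, 72 mm above the table. Places are 62 mm apart.
- place_3 (a point): Fixed point on the console at the centre of the third from the left key's place (as the robot sees the row), at the height of the unit's top face, 72 mm above the table. Places are 62 mm apart.
- place_4 (a point): Fixed point on the console at the centre of the rightmost key's place (as the robot sees the row), at the height of the unit's top face, 72 mm above the table. Places are 62 mm apart.
- key_a: One of four identical off-white square keys, 38 x 38 mm, each in a black surround, in any of the four places (which key is where differs from start to start). Origin: centre of its top face, z up. Up, its top is 90 mm above the table (18 mm above the unit); latched down, 83 mm. It travels 14 mm in all, straight down, to a hard stop (top at 76 mm), on a spring that pushes it up.
- key_b: One of four identical off-white square keys, 38 x 38 mm, each in a black surround, in any of the four places (which key is where differs from start to start). Origin: centre of its top face, z up. Up, its top is 90 mm above the table (18 mm above the unit); latched down, 83 mm. It travels 14 mm in all, straight down, to a hard stop (top at 76 mm), on a spring that pushes it up.
- key_c: One of four identical off-white square keys, 38 x 38 mm, each in a black surround, in any of the four places (which key is where differs from start to start). Origin: centre of its top face, z up. Up, its top is 90 mm above the table (18 mm above the unit); latched down, 83 mm. It travels 14 mm in all, straight down, to a hard stop (top at 76 mm), on a spring that pushes it up.
- key_d: One of four identical off-white square keys, 38 x 38 mm, each in a black surround, in any of the four places (which key is where differs from start to start). Origin: centre of its top face, z up. Up, its top is 90 mm above the table (18 mm above the unit); latched down, 83 mm. It travels 14 mm in all, straight down, to a hard stop (top at 76 mm), on a spring that pushes it up.
- row_mid (a point): Fixed point midway along the row, 72 mm above the table. How the keys act: the spring takes 3 N to start and 6 to 8 N fully down. A key that is up springs back if pushed less than 6 mm, and latches at 7 mm. The latched key yields from about 4.5 N, goes back to its latched height if pushed less than 3 mm further, and springs up once pushed fully down (4 mm further is the least) and let go.
- brass_block: Loose brass block 26 x 22 x 40 mm tall, standing on the left end block of the console. Not part of the work. Origin: centre of its underside.
- spacer: Loose steel spacer ring, 42 mm across, 22 mm tall, lying on the right end block. Not part of the work. Origin: centre of its underside.
- gauge_bar: Loose aluminium bar 16 x 90 x 10 mm lying on the console's base plate on the robot's side of the keys. Not part of the work. Origin: centre of its underside.
- push_stick: Loose plywood push stick 200 x 24 mm, up to 30 mm tall, on the table right of the console. Not part of the work. Origin: centre of its underside.
- spanner: Loose steel spanner on the table left of the console. Not part of the work. Origin: middle of its shaft, on its underside.
- wax_jar: Loose amber glass jar, 68 mm across, 60 mm tall, beyond the console. Not part of the work. Origin: centre of its underside.
- offcut: Loose wooden offcut 110 x 55 x 28 mm, beyond the console. Not part of the work. Origin: centre of its underside.
- thumb_nut: Loose dark steel nut with a flange 48 mm across, 34 mm tall, on the table right of the console. Not part of the work. Origin: centre of its underside.

How it is judged:
On the way, in this order (a step that is already met when the one before it is completed fails the run):
1. the fingers touch the leftmost key (((horizontal distance between key_a and place_1 below 0.02 m and contact force between the fingers and key_a above 0.3 N) or (horizontal distance between key_b and place_1 below 0.02 m and contact force between the fingers and key_b above 0.3 N) or (horizontal distance between key_c and place_1 below 0.02 m and contact force between the fingers and key_c above 0.3 N) or (horizontal distance between key_d and place_1 below 0.02 m and contact force between the fingers and key_d above 0.3 N))), for 0.02 s.
2. the fingers touch the second key (((horizontal distance between key_a and place_2 below 0.02 m and contact force between the fingers and key_a above 0.3 N) or (horizontal distance between key_b and place_2 below 0.02 m and contact force between the fingers and key_b above 0.3 N) or (horizontal distance between key_c and place_2 below 0.02 m and contact force between the fingers and key_c above 0.3 N) or (horizontal distance between key_d and place_2 below 0.02 m and contact force between the fingers and key_d above 0.3 N))), for 0.02 s.
3. the fingers touch the third key (((horizontal distance between key_a and place_3 below 0.02 m and contact force between the fingers and key_a above 0.3 N) or (horizontal distance between key_b and place_3 below 0.02 m and contact force between the fingers and key_b above 0.3 N) or (horizontal distance between key_c and place_3 below 0.02 m and contact force between the fingers and key_c above 0.3 N) or (horizontal distance between key_d and place_3 below 0.02 m and contact force between the fingers and key_d above 0.3 N))), for 0.02 s.
4. the fingers touch the rightmost key (((horizontal distance between key_a and place_4 below 0.02 m and contact force between the fingers and key_a above 0.3 N) or (horizontal distance between key_b and place_4 below 0.02 m and contact force between the fingers and key_b above 0.3 N) or (horizontal distance between key_c and place_4 below 0.02 m and contact force between the fingers and key_c above 0.3 N) or (horizontal distance between key_d and place_4 below 0.02 m and contact force between the fingers and key_d above 0.3 N))), for 0.02 s.
5. the latched key, pressed down, is released: all four keys are up (z of each of key_a, key_b, key_c, key_d in the frame of console above 0.088 m), for 0.2 s.
At the end, for the whole second after the job is handed in: All four keys are up (tops within 2 mm of 90 mm above the table) and at rest, and every loose thing is within 20 mm of where it stood (all of step 5 and linear speed of each of key_a, key_b, key_c, key_d below 0.01 m/s and not (distance of brass_block from where it was at the start of the episode above 0.02 m) and not (distance of spacer from where it was at the start of the episode above 0.02 m) and not (distance of gauge_bar from where it was at the start of the episode above 0.02 m) and not (distance of push_stick from where it was at the start of the episode above 0.02 m) and not (distance of spanner from where it was at the start of the episode above 0.02 m) and not (distance of wax_jar from where it was at the start of the episode above 0.02 m) and not (distance of offcut from where it was at the start of the episode above 0.02 m) and not (distance of thumb_nut from where it was at the start of the episode above 0.02 m)); the robot touches nothing.
It fails at once if a key that was up is pushed down far enough to latch (more than 6.5 mm), so that two keys are down at once (z of each of key_a, key_b in the frame of console below 0.0835 m or z of each of key_a, key_c in the frame of console below 0.0835 m or z of each of key_a, key_d in the frame of console below 0.0835 m or z of each of key_b, key_c in the frame of console below 0.0835 m or z of each of key_b, key_d in the frame of console below 0.0835 m or z of each of key_c, key_d in the frame of console below 0.0835 m).
It fails at once if a loose thing is lifted, carried or pushed more than 20 mm (distance of any of brass_block, spacer, gauge_bar, push_stick, spanner, wax_jar, offcut, thumb_nut from where it was at the start of the episode above 0.02 m).
It also fails if it takes over 48 s, if anything falls off the work surface, if the arm or the gripper's body presses on something with over 40 N, if the wrist force passes 120 N, or if a joint passes its speed limit or range.

## Working session

There is one attempt and no reset: what is moved stays moved. The work goes in short steps, Python scripts to look and compute and a tool call to move; the robot and the scene stay as the last step left them, time stands still between calls to the robot, and variables do not carry over. Pictures are saved under pics/ and viewed, and the job is handed in when it is done.

Besides the shell and the picture viewer there is one more tool, called as a command line: name --argument value ..., lists and objects as JSON in quotes. move_arm: Moves the arm, as the interface text tells. Its arguments: {"type":"object","properties":{"rows":{"type":"array"},"force":{"type":"number"}},"required":["rows"]}

```bash
mkdir -p pics; python3 - <<'E'
from rig import manip, viewer, finder
import cv2,json
s=manip.get_state();print({k:s[k] for k in('clock','position','ee_rot','contact_force','width')})
for n in('side','top'):
    im=viewer.get_image(n);cv2.imwrite(f'pics/{n}0.png',im[:,:,::-1])
    for t in('key_a','console','brass_block','spacer','gauge_bar'):
        print(n,t,[(round(d['score'],2),[round(float(c),1) for c in d['centre']]) for d in finder.look_for(t,n)])
    c=viewer.get_calibration(n);print(c)
E
```

```text
{'clock': 0.0, 'position': array([0.24815236, 0.51809772, 0.23042974]), 'ee_rot': array([ 0.59773654, -0.37710706,  0.59894184,  0.37652352]), 'contact_force': array([ 0.37406765, -0.26206914, -0.29427516]), 'width': 0.08545470999934938}
side key_a [(0.7, [317.8, 221.5]), (0.69, [326.6, 232.8]), (0.54, [334.5, 248.2]), (0.45, [314.7, 207.3])]
side console [(0.86, [310.8, 265.8]), (0.42, [299.0, 248.2])]
side brass_block [(0.71, [302.9, 192.3])]
side spacer [(0.68, [345.1, 263.2])]
side gauge_bar []
{'mtx': array([[514.24335763,   0.        , 322.09213666],
       [  0.        , 514.24335763, 234.64055197],
       [  0.        ,   0.        ,   1.        ]]), 'R': array([[ 0.99097704, -0.13249643,  0.02022888],
       [-0.08084031, -0.71123781, -0.69828763],
       [ 0.10690817,  0.6903517 , -0.71553139]]), 't': array([-0.55986529,  0.10647898,  1.45838517])}
top key_a [(0.89, [254.5, 228.7]), (0.8, [286.1, 225.9]), (0.8, [313.8, 220.9]), (0.63, [338.3, 215.2])]
top console [(0.57, [304.2, 251.4]), (0.29, [496.4, 252.3])]
top brass_block [(0.46, [232.2, 243.2])]
top spacer [(0.81, [366.1, 203.3])]
top gauge_bar [(0.83, [310.2, 258.4])]
{'mtx': array([[525.73507914,   0.        , 318.90745547],
       [  0.        , 525.73507914, 242.47953736],
       [  0.        ,   0.        ,   1.        ]]), 'R': array([[-0.00632571, -0.9999426 , -0.00864731],
       [-0.98072823,  0.00789236, -0.19521743],
       [ 0.19527448,  0.00724578, -0.98072187]]), 't': array([0.00402909, 0.53294831, 1.10874718])}
```

View pics/top0.png

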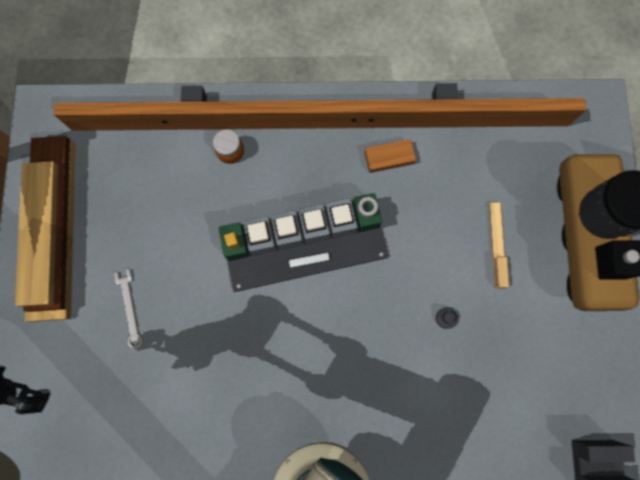

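View pics/side0.png

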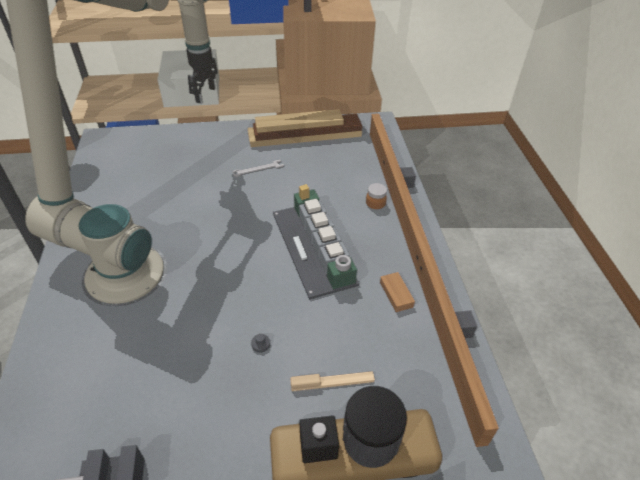

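```bash
cat > h.py <<'E'
import numpy as np
from rig import viewer
def ray(n,px,z):
    c=viewer.get_calibration(n);d=np.linalg.inv(c['mtx'])@[px[0],px[1],1]
    R,t=c['R'],c['t'];o=-R.T@t;v=R.T@d
    return o+v*(z-o[2])/v[2]
def axes(q):
    from scipy.spatial.transform import Rotation as Ro
    return Ro.from_quat([q[1],q[2],q[3],q[0]]).as_matrix()
E
python3 - <<'E'
from h import *
from rig import manip
from rig import finder
for n,z in(('top',.088),('side',.088)):
    K=[d['centre'] for d in finder.trace('key_a',n)]
    P=np.array([ray(n,k,z) for k in K]);P=P[np.argsort(-P[:,1])];print(n,np.round(P,4).tolist(),np.round(np.linalg.norm(np.diff(P,axis=0),axis=1),4))
print(np.round(axes(manip.get_state()['ee_rot']),3))
E
```

```text
top [[0.5272, 0.1883, 0.088], [0.553, 0.1321, 0.088], [0.5636, 0.0784, 0.088], [0.5025, 0.037, 0.088], [0.5719, 0.0105, 0.088], [0.585, -0.0404, 0.088]] [0.0619 0.0548 0.0739 0.0744 0.0525]
side [[0.5497, 0.1302, 0.088], [0.5576, 0.0615, 0.088], [0.5759, 0.0048, 0.088], [0.5892, -0.0498, 0.088]] [0.0691 0.0596 0.0562]
[[ 0.    -0.902  0.432]
 [ 0.     0.432  0.902]
 [-1.    -0.     0.   ]]
```

The top view shows the four white keys at about (258,231), (286,226), (315,219) and (343,214), with brass at (232,240) and the ring at (367,206). I'll segment the white tops directly to get better centres.

```bash
python3 - <<'E'
from h import *
import cv2
for n,box in(('top',(245,200,360,250)),('side',(295,195,355,262))):
    im=cv2.imread(f'pics/{n}0.png');x0,y0,x1,y1=box
    m=np.zeros(im.shape[:2],np.uint8);m[y0:y1,x0:x1]=(im[y0:y1,x0:x1].min(2)>165)
    N,l,st,c=cv2.connectedComponentsWithStats(m,connectivity=4)
    I=[i for i in range(1,N) if st[i,4]>30]
    print(n,[(c[i].round(1).tolist(),int(st[i,4])) for i in I])
    P=np.array([ray(n,c[i],.09) for i in I]);P=P[np.argsort(-P[:,1])];print(P.round(4).tolist(),np.linalg.norm(np.diff(P,axis=0),axis=1).round(4), np.degrees(np.arctan2(*(P[0]-P[-1])[:2])))
    cv2.imwrite(f'pics/{n}crop.png',cv2.resize(im[y0-20:y1+30,x0-25:x1+25],None,fx=4,fy=4,interpolation=cv2.INTER_CUBIC))
E
```

```text
top [([341.4, 213.8], 252), ([313.4, 219.1], 263), ([285.4, 225.2], 262), ([257.1, 231.4], 265)]
[[0.5509, 0.1325, 0.09], [0.564, 0.0719, 0.09], [0.577, 0.0114, 0.09], [0.5882, -0.0489, 0.09]] [0.062  0.0618 0.0614] -11.616763228700579
side [([312.3, 203.6], 106), ([319.3, 217.1], 118), ([326.7, 231.3], 129), ([299.8, 247.3], 115), ([334.2, 248.2], 136)]
[[0.5509, 0.1297, 0.09], [0.5642, 0.0694, 0.09], [0.5775, 0.0091, 0.09], [0.4953, -0.0438, 0.09], [0.589, -0.058, 0.09]] [0.0617 0.0618 0.0977 0.0948] -11.460599081051706
```

View pics/topcrop.png

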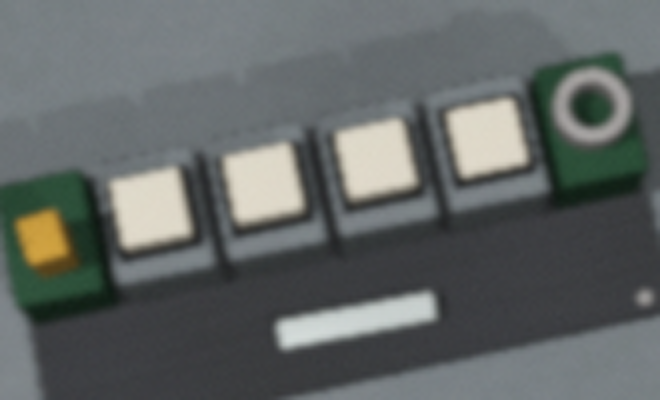

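View pics/sidecrop.png

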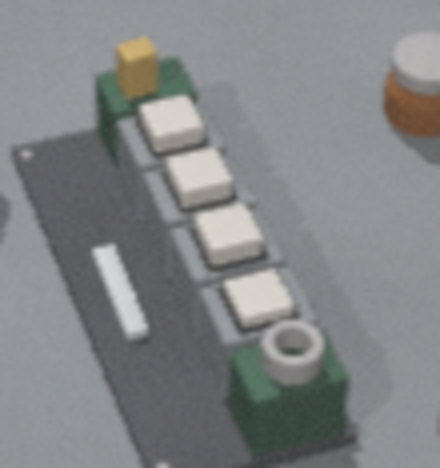

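Both views agree within 2–3 mm and the spacing is 62 mm as specified. The row yaw is about 0.20 rad. The rightmost key looks lowest in the side view, with less of its skirt visible, and the taps will check this. Next I close the fingers and move high over key 1, turning the jaw axis across the row.

move_arm --rows '[[[10, -40, -20], 0.1, 0], [[20, -80, -40], 0.22, 0], [[20, -120, -60], 0.34, 0], [[20, -160, -79], 0.46, 0], [[20, -200, -99], 0.58, 0], [[20, -240, -119], 0.7, 0], [[20, -280, -139], 0.82, 0], [[20, -320, -158], 0.92, 0]]' --force 20

```text
clock: 1.37
position: [0.4537, 0.2561, 0.2116]
ee_rot: [0.704, -0.07, 0.703, 0.07]
contact_force: [0.8, -0.1, 1.4]
width: -0.0001
```

```bash
cat >> h.py <<'E'
P={1:(.551,.131),2:(.564,.0707),3:(.577,.0103),4:(.589,-.050)}
def rel(k,z):
    from rig import manip
    s=manip.get_state();A=axes(s['ee_rot']);p=np.array([*P[k],z])
    print('t',s['clock'],'pos',s['position'].round(4),'F',np.round(s['contact_force'],2),'w',round(float(s['width']),4),'yawz',np.degrees(np.arctan2(A[1,2],A[0,2])).round(2),'rel mm',(A.T@(p-s['position'])*1000).round(1))
E
python3 -c "
from h import *
rel(1,.12)
for n,p in(('top',(230,238)),('side',(304,188))):print(ray(n,p,.112))"
```

```text
t 1.3667 pos [0.4537 0.2561 0.2116] F [ 0.79 -0.05  1.37] w -0.0001 yawz 11.37 rel mm [  91.6 -141.8   70.7]
[0.53222044 0.18643439 0.112     ]
[0.531171   0.17804513 0.112     ]
```

move_arm --rows '[[[0, -37, 18], 0, 0], [[0, -74, 36], 0, 0], [[0, -110, 54], 0, 0], [[0, -142, 71], 0, 0], [[20, -142, 71], 0, 0], [[55, -142, 71], 0, 0], [[85, -142, 71], 0, 0], [[92, -142, 71], 0, 0]]'

```text
clock: 2.03
position: [0.548, 0.13, 0.1151]
ee_rot: [0.701, -0.07, 0.707, 0.07]
contact_force: [-1.0, -0.1, -0.9]
width: -0.0006
```

```bash
python3 - <<'E'
from h import *
import cv2
rel(1,.088)
for n in('top','side'):
    im=viewer.get_image(n);cv2.imwrite(f'pics/{n}1.png',cv2.resize(im[150:300,200:400,::-1],None,fx=4,fy=4,interpolation=cv2.INTER_CUBIC))
E
```

```text
t 2.0333 pos [0.548  0.13   0.1151] F [-1.02 -0.11 -0.88] w -0.0006 yawz 11.31 rel mm [27.   0.4  3.4]
```

View pics/side1.png

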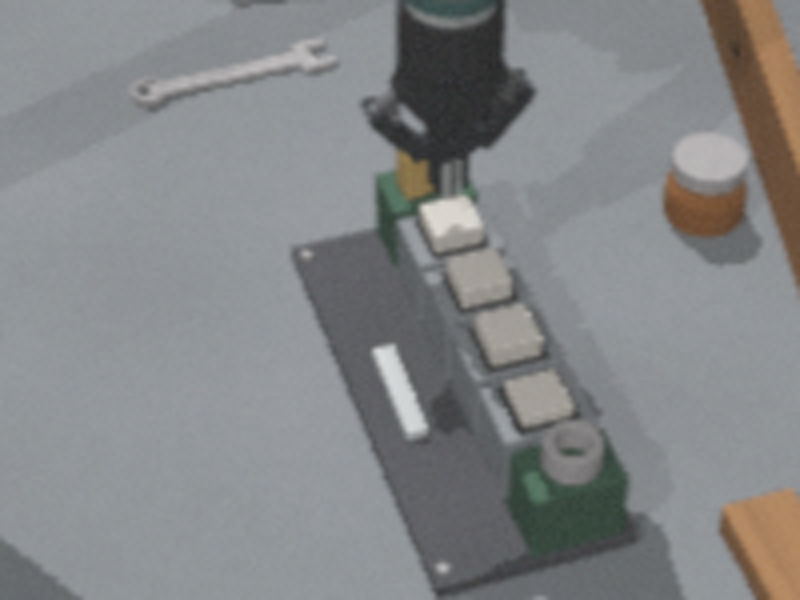

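View pics/top1.png

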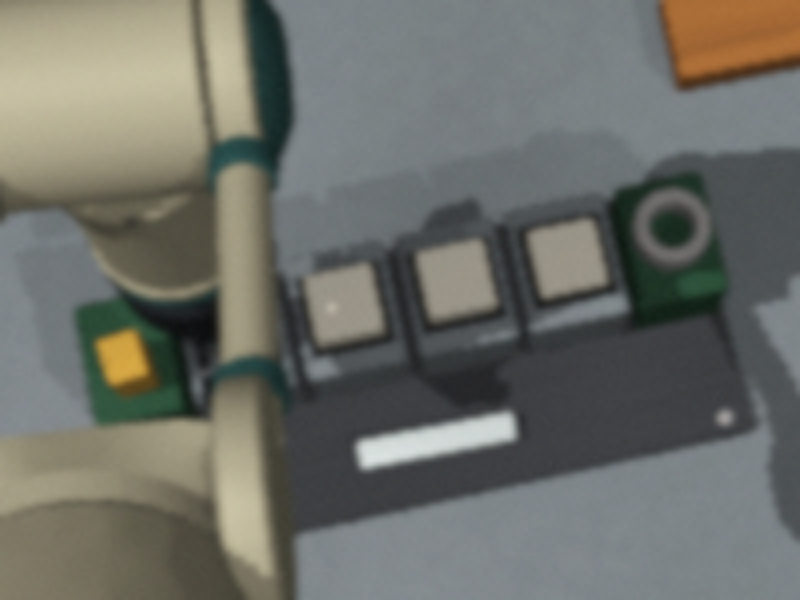

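The side view shows closed fingertips over the back of key 1 at (455,185), clear of the brass. Key 4 at (540,400) shows no skirt. Now I lower to about 88 mm.

move_arm --rows '[[[8, 0, 3], 0, 0], [[16, 0, 3], 0, 0], [[21, 0, 3], 0, 0], [[24, 0, 3], 0, 0], [[26, 0, 3], 0, 0], [[27, 0, 3], 0, 0], [[27, 0, 3], 0, 0]]'

```text
clock: 2.72
position: [0.553, 0.1314, 0.0912]
ee_rot: [0.702, -0.07, 0.705, 0.07]
contact_force: [-1.3, -0.5, 0.8]
width: 0.0001
```

```bash
python3 -c "
from h import *
rel(1,.120)"
```

```text
t 2.7167 pos [0.553  0.1314 0.0912] F [-1.31 -0.51  0.84] w 0.0001 yawz 11.37 rel mm [-28.8   0.   -2.1]
```

move_arm --rows '[[[1, 0, -2], 0, 0], [[2, 0, -2], 0, 0], [[3, 0, -2], 0, 0], [[3, 0, -2], 0, 0]]'

```text
clock: 3.05
position: [0.5509, 0.131, 0.089]
ee_rot: [0.703, -0.07, 0.705, 0.07]
contact_force: [-0.6, 0.1, 5.1]
width: -0.0001
```

Contact at 89 mm with about 5 N, so key 1 is up. Lifting and going to key 2.

```bash
python3 -c "
from h import *
rel(2,.113)"
```

```text
t 3.05 pos [0.5509 0.131  0.089 ] F [-0.56  0.08  5.08] w -0.0001 yawz 11.37 rel mm [-24.  -61.6   0.9]
```

move_arm --rows '[[[-12, 0, 0], 0, 0], [[-24, 0, 0], 0, 0], [[-24, -20, 0], 0, 0], [[-24, -45, 1], 0, 0], [[-24, -62, 1], 0, 0], [[-24, -62, 1], 0, 0], [[-24, -62, 1], 0, 0], [[-24, -62, 1], 0, 0]]'

```text
clock: 3.72
position: [0.5639, 0.0708, 0.1129]
ee_rot: [0.703, -0.07, 0.705, 0.07]
contact_force: [0.4, -0.0, 0.0]
width: 0.0001
```

```bash
python3 -c "
from h import *
rel(2,.089)"
```

```text
t 3.7167 pos [0.5639 0.0708 0.1129] F [ 0.41 -0.02  0.01] w 0.0001 yawz 11.35 rel mm [23.9 -0.1  0.1]
```

move_arm --rows '[[[10, 0, 0], 0, 0], [[18, 0, 0], 0, 0], [[22, 0, 0], 0, 0], [[24, 0, 0], 0, 0], [[25, 0, 0], 0, 0], [[25, 0, 0], 0, 0], [[25, 0, 0], 0, 0], [[25, 0, 0], 0, 0]]'

```text
clock: 4.38
position: [0.5628, 0.0715, 0.0877]
ee_rot: [0.702, -0.069, 0.705, 0.071]
contact_force: [-2.3, 1.5, 2.7]
width: -0.0002
```

```bash
python3 -c "
from h import *
rel(3,.113)"
```

```text
t 4.3833 pos [0.5628 0.0715 0.0877] F [-2.33  1.52  2.75] w -0.0002 yawz 11.37 rel mm [-25.5 -62.7   1.8]
```

Key 2 gives contact at 87.7 mm, so it is up. Key 3 next.

move_arm --rows '[[[-12, 0, 0], 0, 0], [[-25, 0, 0], 0, 0], [[-25, -20, 0], 0, 0], [[-25, -45, 1], 0, 0], [[-25, -63, 2], 0, 0], [[-25, -63, 2], 0, 0], [[-25, -63, 2], 0, 0], [[-25, -63, 2], 0, 0]]'

```text
clock: 5.05
position: [0.577, 0.0106, 0.1121]
ee_rot: [0.702, -0.069, 0.706, 0.071]
contact_force: [-0.3, 0.3, -0.2]
width: -0.0001
```

```bash
python3 -c "
from h import *
rel(3,.0875)"
```

```text
t 5.05 pos [0.577  0.0106 0.1121] F [-0.32  0.29 -0.21] w -0.0001 yawz 11.35 rel mm [24.6 -0.3  0.1]
```

move_arm --rows '[[[10, 0, 0], 0, 0], [[18, 0, 0], 0, 0], [[22, 0, 0], 0, 0], [[24, 0, 0], 0, 0], [[24.5, 0, 0], 0, 0], [[24.5, 0, 0], 0, 0], [[24.5, 0, 0], 0, 0], [[24.5, 0, 0], 0, 0]]'

```text
clock: 5.72
position: [0.5763, 0.0111, 0.0874]
ee_rot: [0.701, -0.069, 0.706, 0.071]
contact_force: [-2.7, 2.3, 4.2]
width: 0.0002
```

```bash
python3 -c "
from h import *
rel(4,.113)"
```

```text
t 5.7167 pos [0.5763 0.0111 0.0874] F [-2.71  2.35  4.16] w 0.0002 yawz 11.37 rel mm [-25.8 -62.4   0.3]
```

Key 3 is up too. Key 4 next.

move_arm --rows '[[[-12, 0, 0], 0, 0], [[-25, 0, 0], 0, 0], [[-25, -20, 0], 0, 0], [[-25, -45, 1], 0, 0], [[-25, -62, 1], 0, 0], [[-25, -62, 1], 0, 0], [[-25, -62, 1], 0, 0], [[-25, -62, 1], 0, 0]]'

```text
clock: 6.38
position: [0.5894, -0.0491, 0.1118]
ee_rot: [0.701, -0.069, 0.706, 0.071]
contact_force: [-0.6, 0.8, 0.4]
width: -0.0001
```

```bash
python3 -c "
from h import *
rel(4,.0875)"
```

```text
t 6.3833 pos [ 0.5894 -0.0491  0.1118] F [-0.64  0.84  0.45] w -0.0001 yawz 11.35 rel mm [24.3 -0.9 -0.4]
```

move_arm --rows '[[[10, -1, 0], 0, 0], [[18, -1, 0], 0, 0], [[22, -1, 0], 0, 0], [[24, -1, 0], 0, 0], [[24.5, -1, 0], 0, 0], [[24.5, -1, 0], 0, 0], [[24.5, -1, 0], 0, 0]]'

```text
clock: 6.97
position: [0.5896, -0.05, 0.0874]
ee_rot: [0.701, -0.069, 0.706, 0.071]
contact_force: [0.4, 0.5, 0.3]
width: -0.0001
```

No contact at 87.4 mm, so key 4 sits lower. I continue gently to its latched height, about 82 mm.

move_arm --rows '[[[2, 0, 0], 0, 0], [[4, 0, 0], 0, 0], [[5, 0, 0], 0, 0], [[5.5, 0, 0], 0, 0], [[5.5, 0, 0], 0, 0], [[5.5, 0, 0], 0, 0]]'

```text
clock: 7.47
position: [0.5899, -0.05, 0.0825]
ee_rot: [0.702, -0.069, 0.706, 0.071]
contact_force: [-1.3, 1.1, 4.7]
width: 0.0002
```

Key 4 met the fingertips at about 82.5–83 mm with 4.7 N, so it is the latched one. Now I lift briefly, then press it fully down and let go.

move_arm --rows '[[[-12, 0, 0], 0, 0], [[-12, 0, 0], 0, 0], [[-4, 0, 0], 0, 0], [[1, 0, 0], 0, 0], [[4, 0, 0], 0, 0], [[6, 0, 0], 0, 0], [[7, 0, 0], 0, 0], [[7, 0, 0], 0, 0]]'

```text
clock: 8.13
position: [0.5902, -0.0501, 0.076]
ee_rot: [0.702, -0.069, 0.705, 0.071]
contact_force: [-0.2, 0.3, 9.2]
width: 0.0001
```

```bash
python3 -c "
from h import *
rel(4,.076)"
```

```text
t 8.1333 pos [ 0.5902 -0.0501  0.076 ] F [-0.22  0.3   9.19] w 0.0001 yawz 11.36 rel mm [ 0.   0.4 -1.2]
```

At the hard stop (76 mm, 9 N). Letting go upwards.

move_arm --rows '[[[-10, 0, 0], 0, 0], [[-25, 0, 0], 0, 0], [[-50, 0, 0], 0, 0], [[-85, 0, 0], 0, 0], [[-120, 0, 0], 0, 0], [[-120, 0, -30], 0, 0], [[-120, 0, -70], 0, 0], [[-120, 0, -110], 0, 0]]'

```text
clock: 8.8
position: [0.4818, -0.0721, 0.1961]
ee_rot: [0.701, -0.069, 0.706, 0.072]
contact_force: [-0.6, -0.4, 1.2]
width: -0.0
```

move_arm --rows '[[[0, 40, -30], 0, 0], [[0, 80, -60], 0, 0], [[0, 120, -90], 0, 0], [[0, 160, -120], 0, 0], [[0, 200, -140], 0, 0], [[0, 200, -140], 0, 0], [[0, 200, -140], 0, 0]]'

```text
clock: 9.38
position: [0.2979, 0.0996, 0.1966]
ee_rot: [0.699, -0.07, 0.708, 0.075]
contact_force: [-0.2, 0.1, -0.3]
width: -0.0001
```

```bash
python3 - <<'E'
from h import *
import cv2
rel(4,.09)
for n in('top','side'):
    im=viewer.get_image(n);cv2.imwrite(f'pics/{n}2.png',im[:,:,::-1])
    a=cv2.resize(im[150:300,200:400,::-1],None,fx=4,fy=4,interpolation=cv2.INTER_CUBIC);cv2.imwrite(f'pics/{n}2c.png',a)
E
```

```text
t 9.3833 pos [0.2979 0.0996 0.1966] F [-0.21  0.09 -0.26] w -0.0001 yawz 11.74 rel mm [ 101.9 -206.5  255.9]
```

View pics/side2c.png

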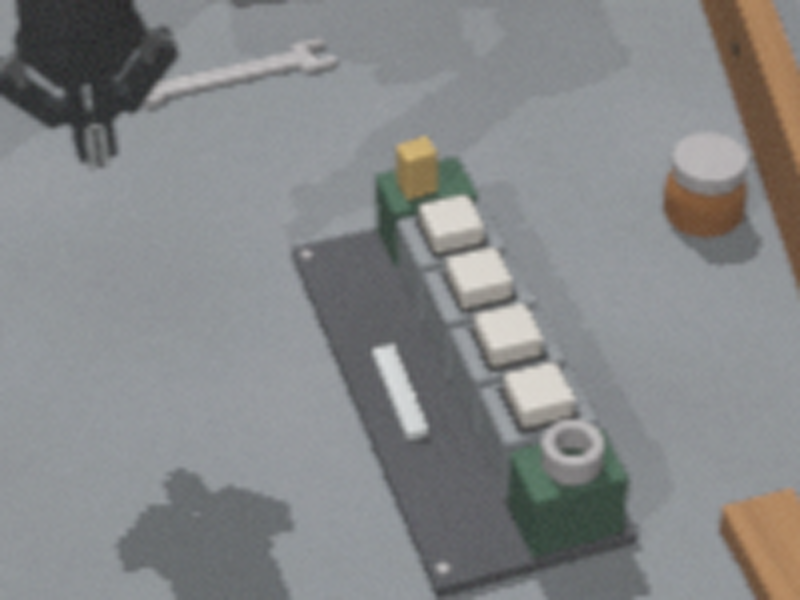

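View pics/top2.png

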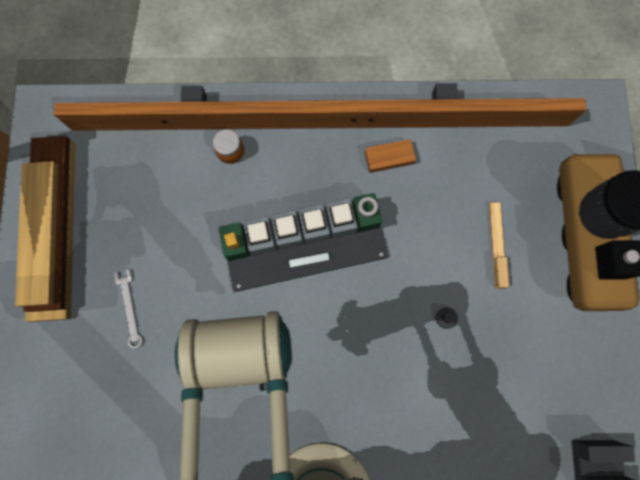

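Key 4 at (540,392) now shows its skirt like the other three. Brass, ring, bar, spanner, jar, offcut, stick and nut are all at their first pixel positions, and the arm is clear.

```bash
python3 -c "
from rig import manip
print(manip.sign_off())"
```

```text
the job is handed in; nothing more can be done
None
```

I tapped the four keys from left to right, found the rightmost one latched, and released it. All four now stand up. I handed the job in at about 9.5 s; no verdict was reported.

- **Taps:** keys 1 to 3 met the fingertips at 87.4–89 mm with about 3–5 N, so they were up. Key 4 gave no contact at 87.4 mm; it was touched lower, with 4.7 N at 82.5 mm.
- **Release:** I lifted off key 4, pressed it to its hard stop (76 mm, 9 N) and let go. It then showed the same skirt as the others in the side view; before, it showed none.
- **Last checks:** by eye, every loose thing was at its starting pixel position. The arm was clear of everything, with about 0.3 N of noise on the force reading.
- **Disagreements:** the two cameras differed by 2–3 mm across most of the row (9 mm at key 4, computed as if it were up), so I used rounded averages. The network's key traces in the top view included two false hits, so I took the key centres from the white tops in the images instead. My first tap attempt on key 1 stopped at 91.2 mm with an unclear 0.8 N, so I repeated it lower.

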